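Push the tape roll through the flap of the return chute

TASK

Push the black roll of tape across the white deck and in through the orange gravity flap until it drops down the return chute, then draw the fingers back so that the flap swings shut behind it. Only push with the fingertips: do not grip, lift or stand up the roll, and leave the red stopper, the green-capped vial and the brown jar where they stand.

Things in the scene. Friction and masses are not known exactly. Their poses are not given: they have to be found in the camera images.
- chute: Fixed white deck; behind it a blue chute with an orange flap in its doorway. Origin on the bench under the far edge of the deck; +x leads in, z up. Deck top 90 mm above the bench, x -190 to 0, y -115 to 115, lips 9 high. From x = 0 a slide falls 35 degrees to the end wall at x = 125. Chute inside 120 mm wide, walls to z 120, open above. Guide wings 14 mm high run from (-6, +-65) to (-47, +-80).
- rod (a point): Middle of the steel hinge rod that crosses the doorway right over the deck's far edge: radius 4 mm, centre 56 mm above the deck (underside 52, top 60). Posts at both ends, outside the 120 mm clear width, 62 mm above the deck; nothing stands higher. Axes as the chute's. Upright fingers (tips near the deck) can push up to the rod; leaning fingers also reach in under it.
- deck_edge (a point): Middle of the deck's far edge, on the deck's surface, straight below the rod; axes as the chute's. Once the middle of the roll is pushed 10 mm or so past this edge it tips onto the slide and slides down by itself. With its near side pushed up to the rod its middle is some 25 mm past the edge.
- flap (a joint): Orange flap, 2 mm plate 112 mm wide, 50 mm high, 20 g, hung from the rod, lower edge 2 mm above the deck, its near face 6 mm behind the rod's axis when shut. 0 = shut (it cannot swing outwards); grows as it is pushed inwards and up, at most 1.45 rad. Under 0.3 N at its lower edge opens it; it rides over a roll pushed under it and falls shut by its own weight once nothing holds it up.
- tape: The roll to return: black tape on a pale core, lying flat, round, about 57 mm across (28.5 mm radius), 19 mm high, about 0.08 kg. Origin at the centre of its underside, z along its axis. It starts on the deck 75 to 125 mm before the deck's far edge, up to 40 mm either side of the middle. A push of about 1 N slides it; two fingertips about 30 mm apart cradle it.
- red_stopper: Bystander: red-brown rubber stopper, 31 mm across, 30 mm high, upright; origin at the centre of its underside. Stands on the deck at the left or right of the doorway, 88 to 98 mm to the side of the middle line.
- green_vial: Bystander: clear vial with a dark green cap, 25 mm across, 58 mm high, upright; origin at the centre of its underside. Stands on the deck on the other side of the doorway, 88 to 98 mm to the side of the middle line.
- brown_jar: Bystander: amber-brown glass jar, 35 mm across, 56 mm high, upright on the bench left of the deck; origin at the centre of its underside.
Not all that is in view belongs to the job. What is meant by the tape is not blue, pink or purple, and is the smaller of those in its own colour.

How it is judged:
By the outcome, as a careful person would: the job done as asked, in the order asked, and still so for the second after the job is handed in, with the robot touching nothing.
It also fails if it takes over 48 s, if anything falls off the work surface, if the arm or the gripper's body presses on something with over 40 N, if the wrist force passes 120 N, or if a joint passes its speed limit or range.

ROBOT

A 7-joint arm with a two-finger parallel gripper is mounted at the origin on a cart in front of the work surface, level with it; the furniture and walls round the work are solid. World frame = base frame: x ahead of the robot, y to its left, z up, the work surface at z = 0. Lengths are in m, angles in degrees, forces in N, time in s.
With the tool pointing down it reaches from about 0.4 to 0.75 m from the base axis. Payload 19.5 kg.
Tool frame: the origin (TCP) lies midway between the tips of the shut fingers; the grasp point (between the pads) lies 19 mm behind it; z points along the fingers, y is the line along which they close (so a half turn about z gives the same grasp; the last joint's range is limited). The gripper opens to 85 mm and grips with 20 to 120 N. Pads are 22 mm wide; open, the fingers measure 114 mm over their backs; the gripper's body (76 mm by 85 mm) begins 54 mm behind the grasp point. The pads swing forward as they close: fully open they stand 13 mm farther back than shut.
Start: joints at [70.835, 40.479, -1.581, 85.061, 1.261, 54.483, -4.326], TCP at [0.166, -0.551, 0.231] pointing down, gripper open.
Joint ranges: [-155.06, 155.06], [-18.47, 123.98], [-90, 86.84], [0, 140.48], [-83.41, 263.41], [0, 116], [-161.91, 161.91]. Speed limits (degrees/s): [108.29, 108.29, 147.25, 147.25, 172.46, 172.46, 172.46].

INTERFACE

Orientations are given as [roll, pitch, yaw] about the fixed x, y, z axes, in that order (R = Rz(yaw) Ry(pitch) Rx(roll)).
In Python, from cell import bot gives the robot as it stands.
- The arm moves only by the shell command python3 -m jog 'ROWS' [FORCE]. ROWS is a JSON object of lists of equal length, an entry for each row: "twist": the turn, a rotation vector about the tool's x, y, z in degrees, a list of three; "linear": the shift along the tool's x, y, z in m, a list of three; "gripper": the gripper's target within -1 to 1 (fully open at 1, half-way at 0, shut at -1). A call has 1 to 20 rows; each row shifts and turns the commanded pose from where the row before left it, along the tool's axes as they then stand; what a row does not reach is not made up. A row lasts 1/8 s, in which the tool goes at most 62.5 mm and 10.7 degrees, less where a joint would pass 70% of its speed; a pose out of reach is approached as far as the arm can. A call is refused whole if a number of a shift passes 0.0625 or a number of a turn 10.7, either way. A call with a gripper value outside its range is refused whole. The fingers move at their own pace and stop on an object; FORCE is the grip in N (left out, the last holds). Time passes only in rows, so rows that do not move let the fingers close. It gives the time, the measured TCP pose, the force, the opening and the grip force at its end, in the units of the state.
- bot.state(): the state, without advancing time (a new reading comes with each control period).
- bot.snapshot(name): name is "side" or "top" or "wrist"; returns a dict with "color" (400x640x3 uint8, red, green, blue), "mtx" (3x3 intrinsics, pixels), "k1" (the pictures are not rectified: a ray, as slopes to the right and down, at radius r is drawn at 1 + k1 r^2 times it, then the intrinsics apply), "world_from_camera" (4x4, takes a point from camera to world coordinates); the wrist camera has in their place "mount" (4x4, takes a point from camera to tool coordinates, whose origin is the TCP and whose axes are the flange's). Camera axes: x right, y up, looking along -z (the intrinsics and any distortion apply to the point x, -y, -z); pixel columns grow to the right and rows downward; lengths in m; the calibration is good to about 2 mm. A picture is of the moment at which its call begins: read the wrist's pose just before it. There is no depth.
- bot.hand_in(): hands the job in; it is judged then, once.
The state is a dict: "time_s": time; "q": joint angles; "dq": joint speeds; "tau": joint torques, N m; "tool_pos": TCP position; "tool_rot": TCP orientation; "ft_force": force on the tool from outside, world axes, zero at the start; "moment": the same for the moment, N m; "opening": finger opening in m; "grip_force": force on a finger pad.
Only numpy, scipy, OpenCV 4.12 (cv2) and the standard library are available. Lean on these libraries where they do the work, as an engineer would, in place of code of your own. Each camera call takes 0.05 s, during which the arm holds its last target. There are 200 camera calls.

## Working session

There is one attempt and no reset: what is moved stays moved. The work goes in short steps, Python scripts to look and compute and a shell command to move; the robot and the scene stay as the last step left them, time stands still between calls to the robot, and variables do not carry over. Pictures are saved under pics/ and viewed, at most 10 in all, crops included, and the job is handed in when it is done.

```bash
mkdir -p pics; cat > h.py <<'E'
import numpy as np, cv2
from scipy.spatial.transform import Rotation as R
from cell import bot
def ray(s,px,W=None):
    W=np.array(s["world_from_camera"]) if W is None else W
    p=cv2.undistortPoints(np.array([[px]],float),np.array(s["mtx"],float),np.array([s["k1"],0,0,0],float))[0,0]
    d=W[:3,:3]@np.array([p[0],-p[1],-1]); return W[:3,3],d
def atz(s,px,z,W=None):
    o,d=ray(s,px,W); return o+d*(z-o[2])/d[2]
def tri(r1,r2):
    A=[];b=[]
    for o,d in (r1,r2):
        d=d/np.linalg.norm(d);P=np.eye(3)-np.outer(d,d);A.append(P);b.append(P@o)
    return np.linalg.lstsq(np.vstack(A),np.hstack(b),rcond=None)[0]
E
python3 - <<'E'
from h import *
import pickle
S={n:bot.snapshot(n) for n in("top","side")}
pickle.dump(S,open("s.pkl","wb"))
for n in S: cv2.imwrite(f"pics/{n}0.png",S[n]["color"][:,:,::-1]); print(n,np.round(S[n]["world_from_camera"],3).tolist(),np.array(S[n]["mtx"]).tolist(),S[n]["k1"])
st=bot.state();print(st["time_s"],st["tool_pos"],st["tool_rot"],st["opening"])
E
```

```text
top [[0.341, 0.918, -0.2, 0.288], [-0.94, 0.334, -0.073, 0.114], [-0.0, 0.213, 0.977, 1.314], [0.0, 0.0, 0.0, 1.0]] [[496.5534270114265, 0.0, 312.0707288771686], [0.0, 496.5534270114265, 199.10114594331233], [0.0, 0.0, 1.0]] -0.01339054107958511
side [[0.989, 0.071, -0.133, 0.439], [-0.15, 0.534, -0.832, -0.526], [0.012, 0.843, 0.538, 0.586], [0.0, 0.0, 0.0, 1.0]] [[385.3075883533289, 0.0, 319.3640405213628], [0.0, 385.3075883533289, 201.7017700437355], [0.0, 0.0, 1.0]] 0.001604371188882881
0.1 [ 0.16591769 -0.55032603  0.23092302] [-1.79949361e+02  1.54277299e-04  1.67762572e+01] 0.08556772765843682
```

View pics/top0.png

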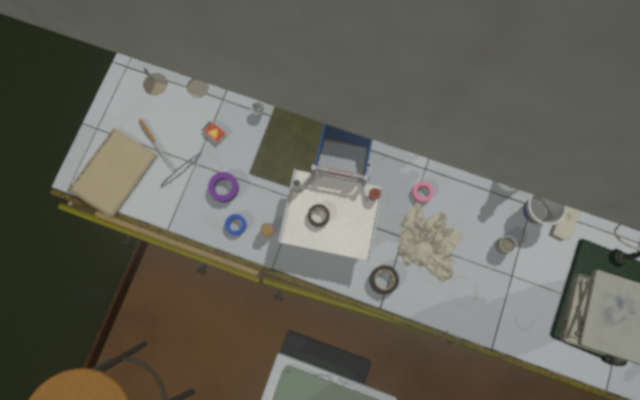

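View pics/side0.png

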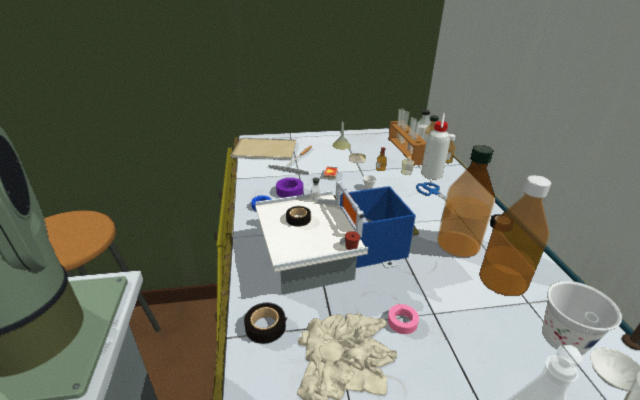

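Top view: two black rolls. One is on the white deck at (318,215), and a visibly larger one is on the bench at (384,280); the blue (235,225), pink (423,192) and purple (223,187) rolls are excluded. The smaller black one on the deck fits the description. I'll confirm it in an enlarged crop.

```bash
python3 - <<'E'
from h import *
import pickle
S=pickle.load(open("s.pkl","rb"))
a=S["top"]["color"][115:300,255:410,::-1]; b=S["side"]["color"][165:350,225:425,::-1]
a=cv2.resize(a,None,fx=3,fy=3,interpolation=3); b=cv2.resize(b,None,fx=1.65,fy=3,interpolation=3)
cv2.imwrite("pics/crop1.png",np.clip(1.3*np.hstack([a,b]),0,255).astype(np.uint8))
E
```

```text
(no output)
```

View pics/crop1.png

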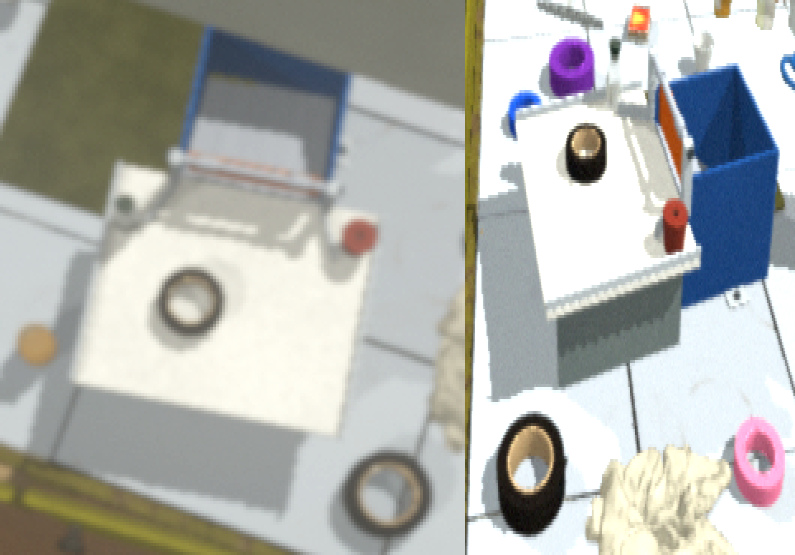

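The crop confirms it: the tape meant is on the deck at top (318.7,215), and the bench roll is plainly larger. The rod ends are at top (313.3,167) and (366.7,177.7), the stopper at (375,194), the vial at (297,183) and the jar at (267,230).

```bash
python3 - <<'E'
from h import *
import pickle
S=pickle.load(open("s.pkl","rb")); t,s=S["top"],S["side"]
print("tape tri",tri(ray(t,(318.7,214.5)),ray(s,(297.5,213))), "top@.109",atz(t,(318.7,214.5),.109))
L=atz(t,(313.3,167),.152);Rr=atz(t,(366.7,177.7),.152);print("rod",L,Rr,(L+Rr)/2,np.linalg.norm(L-Rr))
NL=atz(t,(280,242.7),.099);NR=atz(t,(367.7,260),.099);FR=atz(t,(379,185.7),.099);FL=atz(t,(295,169.5),.099)
print("deck",NL,NR,FL,FR)
def ang(v):return np.degrees(np.arctan2(v[1],v[0]))
print("yaw est rod",ang(L-Rr)-90,"near",ang(NL-NR)-90,"right",ang(FR-NR),"left",ang(FL-NL),"w",np.linalg.norm(NL-NR),"len",np.linalg.norm(FR-NR))
print("deck far right tri",tri(ray(t,(379,185.7)),ray(s,(225+(697-465)/1.65,165+258/3))))
for n,p,z in(("stopper",(375,194),.12),("vial",(297,183),.148),("jar",(267,230),.056)):print(n,atz(t,p,z))
E
```

```text
tape tri [0.50359369 0.17510905 0.1067453 ] top@.109 [0.50442866 0.17504494 0.109     ]
rod [0.60264839 0.22494871 0.152     ] [0.62150042 0.09438517 0.152     ] [0.6120744  0.15966694 0.152     ] 0.13191753517214577
deck [0.40742478 0.24108984 0.099     ] [0.44082687 0.02489875 0.099     ] [0.59493149 0.27143038 0.099     ] [0.62753715 0.05770317 0.099     ]
yaw est rod 8.21613402632022 near 8.7829025836635 right 9.964984078044814 left 9.191388311840493 w 0.21875622291258315 len 0.189570193271614
deck far right tri [0.63036689 0.05708343 0.08189125]
stopper [0.59827484 0.06132302 0.12      ]
vial [0.55244674 0.24871102 0.148     ]
jar [0.43080502 0.28843602 0.056     ]
```

```bash
python3 -m jog '{"twist":[[0,0,7.8],[0,0,0],[0,0,0],[0,0,0],[0,0,0],[0,0,0],[0,0,0],[0,0,0],[0,0,0],[0,0,0]],"linear":[[0.01,-0.01,0],[0.035,-0.027,0],[0.035,-0.027,0],[0.035,-0.027,0],[0.035,-0.027,0],[0.035,-0.027,0],[0.035,-0.027,0],[0.035,-0.027,0],[0.035,-0.027,0],[0.035,-0.027,0]],"gripper":[-0.29,-0.29,-0.29,-0.29,-0.29,-0.29,-0.29,-0.29,-0.29,-0.29]}' 20
```

```text
time_s: 1.35
tool_pos: [0.4467, -0.2477, 0.2312]
tool_rot: [-180.0, 0.0, 9.0]
ft_force: [-0.1, -1.6, -0.2]
opening: 0.0302
grip_force: 0.0
```

```bash
python3 -m jog '{"twist":[[0,0,0],[0,0,0],[0,0,0],[0,0,0],[0,0,0],[0,0,0],[0,0,0],[0,0,0],[0,0,0],[0,0,0],[0,0,0]],"linear":[[0.004,-0.04,0],[0.004,-0.04,0],[0.004,-0.04,0],[0.004,-0.04,0],[0.004,-0.04,0],[0.004,-0.04,0],[0.004,-0.04,0],[0.004,-0.04,0],[0.004,-0.04,0],[0.004,-0.04,0],[0,0,0]],"gripper":[-0.29,-0.29,-0.29,-0.29,-0.29,-0.29,-0.29,-0.29,-0.29,-0.29,-0.29]}'
python3 - <<'E'
from h import *
import pickle
st=bot.state();s=bot.snapshot("wrist");T=np.eye(4);T[:3,3]=st["tool_pos"];T[:3,:3]=R.from_euler("xyz",st["tool_rot"],degrees=True).as_matrix()
s["W"]=T@np.array(s["mount"]);pickle.dump(s,open("w1.pkl","wb"));cv2.imwrite("pics/w1.png",s["color"][:,:,::-1]);print(np.round(s["mount"],3).tolist(),st["tool_pos"])
E
```

```text
time_s: 2.72
tool_pos: [0.4224, 0.155, 0.231]
tool_rot: [-180.0, 0.0, 9.2]
ft_force: [0.1, -0.7, 0.5]
opening: 0.0305
grip_force: 0.0
[[-0.001, 0.957, 0.289, 0.074], [1.0, 0.0, 0.001, 0.001], [0.001, 0.289, -0.957, -0.143], [0.0, 0.0, 0.0, 1.0]] [0.42241466 0.15495406 0.23100434]
```

View pics/w1.png

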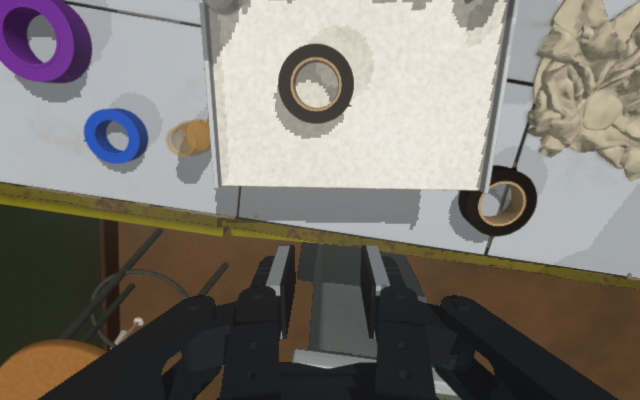

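The wrist view shows the tape centred at (316,83). The deck lips run from (218,186) to (203,0) on the left and (489,189) to (510,0) on the right. The fingers are at (285,250) and (370,250).

```bash
python3 - <<'E'
from h import *
import pickle
s=pickle.load(open("w1.pkl","rb"));W=s["W"];t=pickle.load(open("s.pkl","rb"))["top"]
z=.099
a,b,c,d=[atz(s,p,z,W) for p in((218,186),(203,2),(489,189),(510,2))]
ang=lambda v:np.degrees(np.arctan2(v[1],v[0]))
print("yaw",ang(b-a),ang(d-c),ang(a-c)-90,np.linalg.norm(a-c),"near mid",(a+c)/2)
print("tape",atz(s,(316,83),.109,W),"tri",tri(ray(s,(316,83),W),ray(t,(318.7,214.5))))
E
```

```text
yaw 8.310379153048073 10.91615884709817 8.54904797679339 0.22665935493809516 near mid [0.42726648 0.13328169 0.099     ]
tape [0.50380344 0.17629655 0.109     ] tri [0.50375122 0.1755131  0.112515  ]
```

```bash
python3 -m jog '{"twist":[[0,0,0],[0,0,0],[0,0,0],[0,0,0],[0,0,0],[0,0,0],[0,0,0],[0,0,0]],"linear":[[0.034,-0.008,0.01],[0,0,0.03],[0,0,0.03],[0,0,0.03],[0,0,0.02],[0,0,0.01],[0,0,0.006],[0,0,0]],"gripper":[-0.29,-0.29,-0.29,-0.29,-0.29,-0.29,-0.29,-0.29]}'
python3 - <<'E'
from h import *
import pickle
st=bot.state();s=bot.snapshot("wrist");T=np.eye(4);T[:3,3]=st["tool_pos"];T[:3,:3]=R.from_euler("xyz",st["tool_rot"],degrees=True).as_matrix()
s["W"]=T@np.array(s["mount"]);pickle.dump(s,open("w2.pkl","wb"));cv2.imwrite("pics/w2.png",s["color"][:,:,::-1])
E
```

```text
time_s: 3.78
tool_pos: [0.4554, 0.1655, 0.0955]
tool_rot: [-180.0, -0.0, 9.0]
ft_force: [0.0, 0.1, 0.4]
opening: 0.0304
grip_force: 0.0
```

View pics/w2.png

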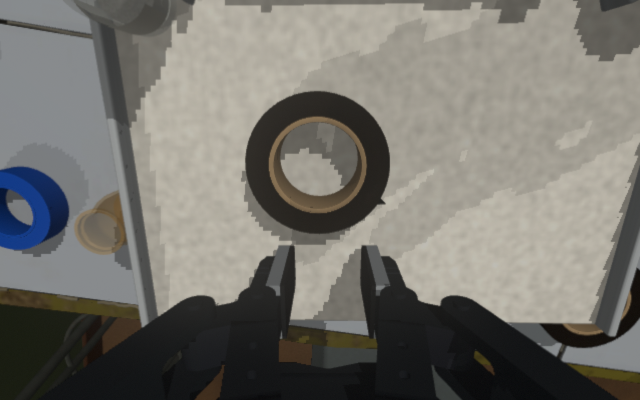

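The tape's centre is at (317,163) and the finger gap at (328,247), so the fingers are about 4 mm too far right with about 5 mm of clearance. I'll correct that and push on a slight diagonal towards the middle line.

```bash
python3 -m jog '{"twist":[[0,0,0],[0,0,0],[0,0,0],[0,0,0],[0,0,0],[0,0,0],[0,0,0],[0,0,0],[0,0,0],[0,0,0],[0,0,0],[0,0,0],[0,0,0]],"linear":[[0,-0.004,0.001],[0.006,0,0],[0.009,0.0028,0],[0.009,0.0028,0],[0.009,0.0028,0],[0.009,0.0028,0],[0.009,0.0028,0],[0.009,0.0028,0],[0.009,0.0028,0],[0.009,0.0028,0],[0.009,0.0028,0],[0.007,0,0],[0,0,0]],"gripper":[-0.29,-0.29,-0.29,-0.29,-0.29,-0.29,-0.29,-0.29,-0.29,-0.29,-0.29,-0.29,-0.29]}'
python3 - <<'E'
from h import *
import pickle
st=bot.state();s=bot.snapshot("wrist");T=np.eye(4);T[:3,3]=st["tool_pos"];T[:3,:3]=R.from_euler("xyz",st["tool_rot"],degrees=True).as_matrix()
s["W"]=T@np.array(s["mount"]);pickle.dump(s,open("w3.pkl","wb"));cv2.imwrite("pics/w3.png",s["color"][:,:,::-1])
E
```

```text
time_s: 5.45
tool_pos: [0.5518, 0.1595, 0.0942]
tool_rot: [-180.0, -0.0, 9.0]
ft_force: [0.2, 0.8, -0.2]
opening: 0.0303
grip_force: 0.0
```

View pics/w3.png

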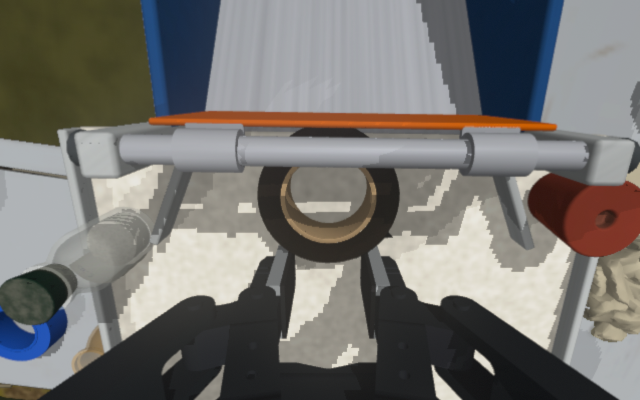

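The tape is cradled at (328,195), with its front just at the flap. The rod runs from post (98,153) to post (612,160), so the doorway lies slightly right of the tape. Next I'll work out the remaining distance.

```bash
python3 - <<'E'
from h import *
import pickle
s=pickle.load(open("w3.pkl","rb"));W=s["W"];T=W@np.linalg.inv(np.array(s["mount"]))
iT=np.linalg.inv(T)
f=lambda p,z:np.round((iT@np.r_[atz(s,p,z,W),1])[:3]*1000,1)
print("rod ends in tool mm",f((120,150),.146),f((590,156),.146),"posts",f((98,153),.152),f((612,160),.152),"tape",f((328,193),.109))
E
```

```text
rod ends in tool mm [ 60.5 -55.2 -51.8] [ 58.8  71.6 -51.8] posts [ 60.7 -57.2 -57.8] [ 58.8  72.8 -57.8] tape [ 38.    0.9 -14.8]
```

```bash
python3 -m jog '{"twist":[[0,0,0],[0,0,0],[0,0,0],[0,0,0],[0,0,0],[0,0,0],[0,0,0],[0,0,0],[0,0,0]],"linear":[[0.007,0.0016,0],[0.007,0.0016,0],[0.007,0.0016,0],[0.007,0.0016,0],[0.006,0,0],[0.006,0,0],[0,0,0],[0,0,0],[0,0,0]],"gripper":[-0.29,-0.29,-0.29,-0.29,-0.29,-0.29,-0.29,-0.29,-0.29]}'
python3 - <<'E'
from h import *
s=bot.snapshot("wrist");cv2.imwrite("pics/w4.png",s["color"][:,:,::-1])
E
```

```text
time_s: 6.62
tool_pos: [0.5919, 0.1593, 0.0944]
tool_rot: [-180.0, 0.0, 9.0]
ft_force: [0.7, -0.1, -0.0]
opening: 0.0302
grip_force: 0.0
```

View pics/w4.png

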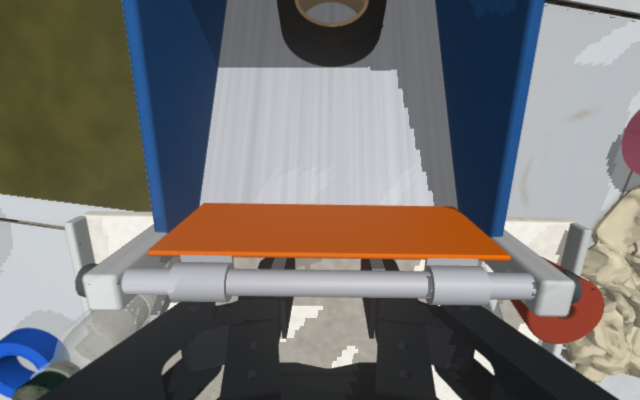

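The roll has slid down the chute to (330,20), and the flap is hanging at (330,230). I'll draw back and lift clear.

```bash
python3 -m jog '{"twist":[[0,0,0],[0,0,0],[0,0,0],[0,0,0],[0,0,0],[0,0,0],[0,0,0],[0,0,0],[0,0,0],[0,0,0],[0,0,0],[0,0,0],[0,0,0],[0,0,0]],"linear":[[-0.01,0,0],[-0.02,0,0],[-0.02,0,0],[-0.02,0,0],[-0.02,0,0],[0,0,-0.03],[0,0,-0.03],[0,0,-0.03],[0,0,-0.03],[0,0,-0.03],[0,0,0],[0,0,0],[0,0,0],[0,0,0]],"gripper":[-0.29,-0.29,-0.29,-0.29,-0.29,-0.29,-0.29,-0.29,-0.29,-0.29,-0.29,-0.29,-0.29,-0.29]}'
python3 - <<'E'
from h import *
a=bot.snapshot("wrist")["color"];b=bot.snapshot("side")["color"][150:300,240:440]
b=cv2.resize(b,(400,300),interpolation=3);a=cv2.resize(a,(400,250))
cv2.imwrite("pics/end.png",np.vstack([a,b])[:,:,::-1])
E
```

```text
time_s: 8.43
tool_pos: [0.5029, 0.1452, 0.2438]
tool_rot: [180.0, 0.1, 9.0]
ft_force: [0.0, 0.3, 0.1]
opening: 0.0303
grip_force: 0.0
```

View pics/end.png

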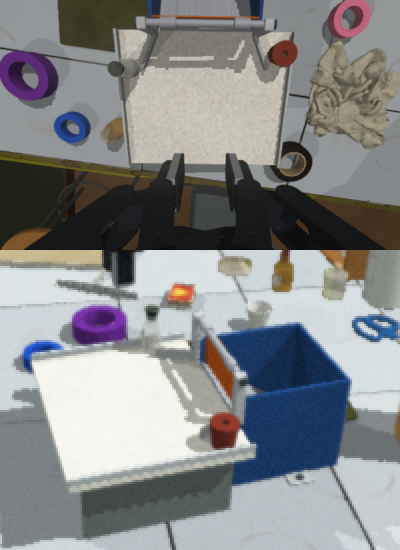

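The deck is empty and the flap at (220,370) hangs shut. The vial (152,330), stopper (225,430) and jar (113,130) are all standing, and the arm touches nothing.

```bash
python3 -c "
from cell import bot
print(bot.hand_in())"
```

```text
the job is handed in; nothing more can be done
None
```

I pushed the black roll of tape through the flap and it slid down the chute. The flap has swung shut, the stopper, vial and jar are still standing in place, and the job was handed in at about 8.5 s.

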